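# Lay up two flat plates from the draining tray

## Robot

A 6-joint arm with a two-finger parallel gripper is mounted at the origin on a cart in front of the work surface, level with it; the furniture and walls round the work are solid. World frame = base frame: x ahead of the robot, y to its left, z up, the work surface at z = 0. Lengths are in m, angles in rad, forces in N, time in s.
With the tool pointing down it reaches from about 0.225 to 0.875 m from the base axis. Payload 3.4 kg.
Tool frame: the origin (TCP) lies between the finger pads; the fingertips stand 8 mm ahead of it and the grasp point (between the pads) lies 11 mm behind it; z points along the fingers, y is the line along which they close (so a half turn about z gives the same grasp; the last joint's range is limited). The gripper opens to 85 mm and grips with 20 to 120 N. Pads are 22 mm wide; open, the fingers measure 114 mm over their backs; the gripper's body (76 mm by 85 mm) begins 54 mm behind the grasp point. The pads swing forward as they close: fully open they stand 13 mm farther back than shut.
Start: joints at [1.197, 0.276, 1.505, -0, 1.361, -0.121], TCP at [0.144, 0.557, 0.239] pointing down, gripper open.
Joint ranges: [-2.89, 2.89], [-0.75, 2.08], [0.22, 2.7], [-1.18, 4.32], [0.11, 2.71], [-2.7, 2.7]. Speed limits (rad/s): [2.57, 2.57, 3.14, 3.14, 3.14, 3.14].

## Interface

Orientations are given as a unit quaternion [w, x, y, z].
In Python, from rig import manip gives the robot as it stands.
- The arm moves only by the tool move_arm, never from a script. Its argument "deltas" is a list that holds one entry, the list of rows, each a list of 5 numbers: the shift along the tool's x, y, z normalised to -1 to 1, where 1 is 80 cm, then the turn about the tool's z normalised to -1 to 1, where 1 is 120 degrees, then the closure, from -1 (fully open) to 1 (shut). In form: [[[tx, ty, tz, twist, grip], ...]]. A call has 1 to 12 rows; each row is the pose to reach, as a shift and turn from the pose commanded when the call began, along the tool's axes at that moment; what a row does not reach only later rows make up. A row lasts 1/10 s, in which the tool goes at most 50 mm and 8.59 degrees, less where a joint would pass 70% of its speed; a pose out of reach is approached as far as the arm can. A call with a number of a shift or a turn outside -1 to 1 is refused whole. A call with a gripper value outside its range is refused whole. The fingers move at their own pace and stop on an object; "squeeze" is the grip in N (left out, the last holds). Time passes only in rows, so rows that repeat a pose let the fingers close. It gives the time, the measured TCP pose, the force, the opening and the grip force at its end, in the units of the state.
- manip.get_state(): the state, without advancing time (a new reading comes with each control period).
- manip.get_image(name): name is "scene" or "top"; returns the picture (420x560x3 uint8, red, green, blue); there is no depth.
- manip.camera_params(name): a dict with "fx", "fy", "cx", "cy" (pixels), "R" (3x3) and "t" (3): a world point X has camera coordinates R X + t. Camera axes: x right, y down, z forward; pixel columns grow to the right and rows downward; lengths in m; the calibration is good to about 2 mm. A picture is of the moment at which its call begins. camera_params takes no time and is no camera call.
- manip.sign_off(): hands the job in; it is judged then, once.
The state is a dict: "clock": time; "qpos": joint angles; "qd": joint speeds; "effort": joint torques, N m; "position": TCP position; "ee_rot": TCP orientation; "contact_force": force on the tool from outside, world axes, zero at the start; "moment": the same for the moment, N m; "width": finger opening in m; "gripper_force": force on a finger pad.
Only numpy, scipy, OpenCV 4.12 (cv2) and the standard library are available. Lean on these libraries where they do the work, as an engineer would, in place of code of your own. Each camera call takes 0.05 s, during which the arm holds its last target. There are 200 camera calls.

## Task

Two white plates lie flat in the lanes of the low metal draining tray. Slide the smaller plate out over the tray's open front edge until its end overhangs, pick it up by that end and lay it flat, centred and lengthwise, on the narrow assembly rail; then do the same with the larger plate, laying it centred and parallel on top of the small one. Never drop or stand a plate on the worktop, set each down rather than let it fall, and leave everything else where it stands.

Things in the scene. Friction and masses are not known exactly. Their poses are not given: they have to be found in the camera images.
- tray: Fixed metal tray, 210 long (x), 190 wide (y). Origin: middle of its underside, on the worktop. Floor top at z = 40 mm. Four ribs along x, 4 wide, 9 high above the floor, at y = -93, -31, 31, 93, make three lanes 58 wide centred at y = -62, 0, 62. Open front edge at x = -105, facing the robot; a 4 mm thick, 9 mm high lip closes the back, x = 105. The tray stands left or right of the rail.
- small_plate_c (a point): Centre (half-way up) of the smaller white plate: 90 long (its x), 46 wide (its y), 5 mm thick, 0.05 kg, rigid, loose. Starts flat and lengthwise in any lane, wholly on the tray, too close between the ribs for fingers to get beside it; at least 40 mm of free floor behind it. It tips off if its centre passes the tray's front edge.
- large_plate_c (a point): Centre (half-way up) of the larger white plate: 110 long (its x) x 54 wide (its y) x 5 mm thick, 0.075 kg, rigid, loose. Starts flat in another lane in the same way.
- stand_top (a point): Centre of the top face of the fixed assembly rail, 40 mm above the worktop (a fixed mouse pad, 4 mm thick, covers part of the worktop at the right). The top is 70 long (its x), 28 mm wide (its y), narrower than either plate, so fingers at a plate's long sides pass down beside it; its foot is 90 x 64 mm, 8 mm high (screw heads 3 mm more).
- beaker: Small beaker, 46 mm wide, 57 high, loose, standing in the third lane of the tray. Origin: middle of its underside. Leave it.
- petri: Petri dish, 60 mm across, 16 high, loose, behind the rail, about 120 mm from its centre. Origin: middle of its underside. Leave it.
- timer: Countdown timer, 62 mm square, 19 high, loose, behind the rail beside the petri dish. Origin: middle of its underside. Leave it.
- dropper: Dropper bottle, 29 mm across, 82 high, loose, standing between the tray and the rail. Origin: middle of its underside. Leave it.
- flask: Conical flask, 64 mm across, 103 high, loose, at the right of the bench. Origin: middle of its underside. Leave it.
- mouse: Computer mouse, 110 x 62 x 39 mm, loose, at the right. Origin: middle of its underside. Leave it.

How it is judged:
By the outcome, as a careful person would: the job done as asked, in the order asked, and still so for the second after the job is handed in, with the robot touching nothing.
It also fails if it takes over 67 s, if anything falls off the work surface, if the arm or the gripper's body presses on something with over 40 N, if the wrist force passes 120 N, or if a joint passes its speed limit or range.

## Working session

There is one attempt and no reset: what is moved stays moved. The work goes in short steps, Python scripts to look and compute and a tool call to move; the robot and the scene stay as the last step left them, time stands still between calls to the robot, and variables do not carry over. Pictures are saved under pics/ and viewed, at most 11 in all, crops included, and the job is handed in when it is done.

Besides the shell and the picture viewer there is one more tool, called after "Emit:" as name(argument=value, ...) on one line, values as JSON. move_arm: Moves the arm, as the interface text tells. Scaled input: -1 to 1 covers 80 cm each way for a shift and 120 degrees each way for a turn. Its arguments: {"type":"object","properties":{"deltas":{"type":"array","items":{"type":"array","items":{"type":"array","items":{"type":"number","minimum":-1,"maximum":1}}}},"squeeze":{"type":"number"}},"required":["deltas"]}

```bash
mkdir -p pics; ls
python3 - <<'E'
from rig import manip
import cv2
for n in("scene","top"):
    cv2.imwrite(f"pics/{n}0.png",manip.get_image(n)[:,:,::-1]); p=manip.camera_params(n); print(n,p)
print(manip.get_state())
E
```

```text
pics
scene {'fx': 444.07643812237, 'fy': 444.07643812237, 'cx': 287.80838195398405, 'cy': 212.16652445416483, 'R': array([[ 0.52568863, -0.85058087, -0.01279256],
       [-0.48210927, -0.28550308, -0.82828657],
       [ 0.70087239,  0.44158824, -0.56015865]]), 't': array([-0.36687825,  0.30512141,  0.76669545])}
top {'fx': 505.8925098873347, 'fy': 505.8925098873347, 'cx': 281.69559392424713, 'cy': 221.93665162872858, 'R': array([[-3.87734153e-04, -9.99984904e-01,  5.48096466e-03],
       [-9.82386660e-01, -6.43268778e-04, -1.86858334e-01],
       [ 1.86859039e-01, -5.45687793e-03, -9.82371580e-01]]), 't': array([-0.08304399,  0.56496609,  1.29225957])}
{'clock': 0.1, 'qpos': array([ 1.19700057e+00,  2.76504866e-01,  1.50598678e+00, -3.67296574e-05,
        1.36070016e+00, -1.21016189e-01]), 'qd': array([ 2.46723383e-05, -2.98887582e-03, -3.32274993e-03, -1.24464071e-03,
        6.37056917e-04,  8.65648538e-04]), 'effort': array([ 4.04496486e-04, -4.17702627e+01, -2.46401989e+01, -3.85796739e-04,
        5.73263984e-03,  1.20827372e-05]), 'position': array([0.1436659 , 0.55629666, 0.23854941]), 'ee_rot': array([-1.78396479e-04,  1.26049700e-01,  9.92023605e-01, -7.79625973e-04]), 'contact_force': array([-0.57113945, -0.57808764,  0.30299056]), 'moment': array([-0.02515222,  0.02166952,  0.02802508]), 'gripper_force': 0.0, 'width': 0.08541599955157739}
```

View pics/top0.png

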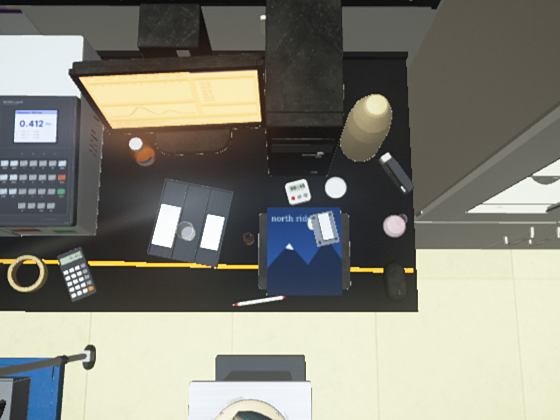

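View pics/scene0.png

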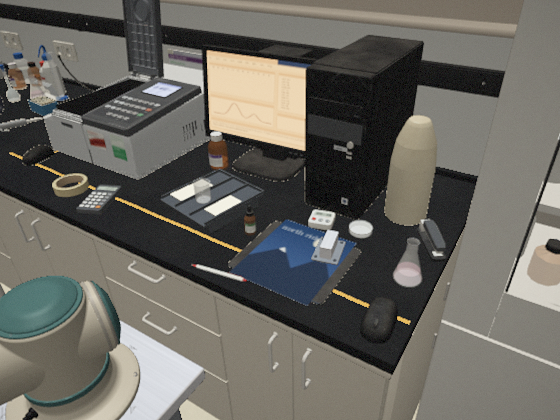

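The top view shows the tray centred near (190,222), with the large plate in its left lane (167,226), the small plate in the right lane (212,232) and the beaker in the middle lane (187,231). The rail is near (324,228), on the mouse pad. I'll measure these.

```bash
cat > h.py <<'E'
import numpy as np, cv2
from rig import manip
def ray(n,u,v,z):
    p=manip.camera_params(n);R,t=p["R"],p["t"]
    c=-R.T@t; d=R.T@np.array([(u-p["cx"])/p["fx"],(v-p["cy"])/p["fy"],1])
    return c+d*(z-c[2])/d[2]
def proj(n,X):
    p=manip.camera_params(n);q=p["R"]@np.array(X)+p["t"]
    return np.array([p["fx"]*q[0]/q[2]+p["cx"],p["fy"]*q[1]/q[2]+p["cy"]])
def blobs(n,img,x0,y0,x1,y1,z,lo=200,amin=20,s=8):
    g=cv2.resize(img[y0:y1,x0:x1].min(2),None,fx=s,fy=s,interpolation=cv2.INTER_CUBIC)
    m=(g>lo).astype(np.uint8)
    for c in cv2.findContours(m,cv2.RETR_EXTERNAL,cv2.CHAIN_APPROX_NONE)[0]:
        if cv2.contourArea(c)<amin*s*s: continue
        px=(c[:,0,:]+.5)/s-.5+[x0,y0]
        W=np.array([ray(n,u,v,z)[:2] for u,v in px])*1000
        (cx,cy),(w,h),a=cv2.minAreaRect(W.astype(np.float32))
        if w<h: w,h,a=h,w,a-90
        a=(a+90)%180-90
        print(n,"px",px.mean(0).round(1),"c",round(cx,1),round(cy,1),"size",round(w,1),round(h,1),"ang",round(a,1))
E
python3 - <<'E'
from h import *
t=cv2.imread("pics/top0.png"); s=cv2.imread("pics/scene0.png")
for lo in(120,160,200):
    blobs("top",t,140,170,240,275,.045,lo); 
    blobs("scene",s,155,165,265,235,.045,lo,amin=60)
for lo in (120,160,200):blobs("top",t,305,205,350,250,.04,lo);blobs("scene",s,310,225,350,265,.04,lo)
a=cv2.resize(t[165:275,140:240],(364,400),interpolation=cv2.INTER_CUBIC)
b=cv2.resize(t[200:255,300:355],(400,400),interpolation=cv2.INTER_CUBIC)
cv2.imwrite("pics/c1.png",np.hstack([a,b]))
E
```

```text
top px [186.2 229.8] c 542.8 169.5 size 52.3 45.5 ang -7.0
top px [212.  231.9] c 539.9 102.8 size 94.9 50.5 ang -11.2
top px [166.2 225.1] c 557.8 224.9 size 115.5 60.3 ang -11.5
scene px [222.3 204.9] c 537.1 100.3 size 96.2 51.6 ang -11.2Traceback (most recent call last):
  File "<stdin>", line 5, in <module>
  File "h.py", line 16, in blobs
    W=np.array([ray(n,u,v,z)[:2] for u,v in px])*1000
                ~~~^^^^^^^^^
  File "h.py", line 4, in ray
    p=manip.camera_params(n);R,t=p["R"],p["t"]
ValueError: time passes only in moves, steps and waits
```

Too many parameter calls; I'll cache them.

```bash
sed -i 's/^from rig import manip/from rig import manip\nP={n:manip.camera_params(n) for n in ("top","scene")}/; s/p=manip.camera_params(n)/p=P[n]/' h.py
python3 - <<'E'
from h import *
t=cv2.imread("pics/top0.png"); s=cv2.imread("pics/scene0.png")
for lo in(120,180):
    blobs("top",t,140,170,240,275,.045,lo); 
    blobs("scene",s,155,165,265,235,.045,lo,amin=60)
for lo in (120,160,200):blobs("top",t,305,205,350,250,.04,lo);blobs("scene",s,310,225,350,265,.04,lo)
a=cv2.resize(t[165:275,140:240],(364,400),interpolation=cv2.INTER_CUBIC)
b=cv2.resize(t[200:255,300:355],(400,400),interpolation=cv2.INTER_CUBIC)
cv2.imwrite("pics/c1.png",np.hstack([a,b]))
E
```

```text
top px [186.2 229.8] c 542.8 169.5 size 52.3 45.5 ang -7.0
top px [212.  231.9] c 539.9 102.8 size 94.9 50.5 ang -11.2
top px [166.2 225.1] c 557.8 224.9 size 115.5 60.3 ang -11.5
scene px [222.3 204.9] c 537.1 100.3 size 96.2 51.6 ang -11.2
scene px [195.3 191.5] c 556.5 197.7 size 126.9 117.2 ang -7.0
top px [188. 233.] c 535.4 166.5 size 34.9 32.3 ang 1.8
top px [212.  231.9] c 540.0 102.9 size 92.3 48.0 ang -11.2
top px [166.  225.2] c 557.8 225.7 size 112.3 56.4 ang -11.9
scene px [222.3 204.9] c 537.0 100.5 size 91.9 47.9 ang -11.2
scene px [191.6 188.7] c 554.6 224.9 size 110.8 53.8 ang -11.1
top px [323.3 228.1] c 549.9 -191.6 size 88.0 73.8 ang 12.9
scene px [327.2 242.3] c 538.8 -207.4 size 146.4 80.5 ang 30.7
top px [310.1 223.7] c 563.3 -158.5 size 32.0 13.3 ang 10.9
top px [325.4 225.7] c 557.4 -200.5 size 74.6 31.3 ang 12.6
scene px [316.4 242.3] c 527.4 -183.3 size 30.1 11.4 ang 12.5
scene px [328.6 239.2] c 554.3 -202.4 size 74.0 30.2 ang 12.3
top px [309.8 223.7] c 563.1 -158.0 size 29.0 10.3 ang 11.3
top px [325.4 225.9] c 556.8 -200.3 size 71.3 28.4 ang 12.7
scene px [328.7 239.2] c 553.8 -202.8 size 69.1 27.0 ang 12.4
```

View pics/c1.png

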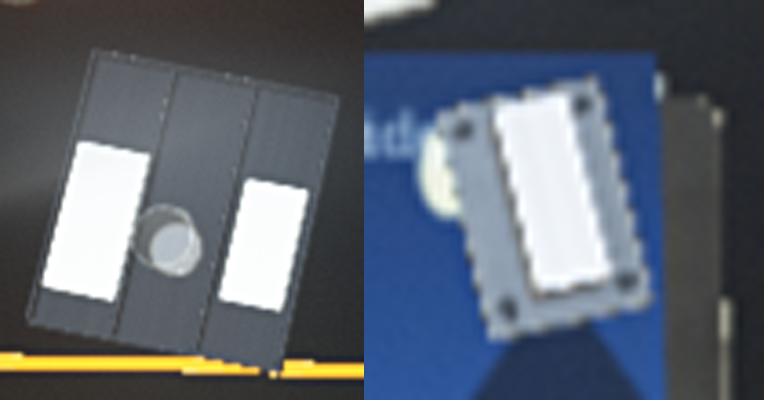

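```bash
cat >> h.py <<'E'
def plan(x,y,z,yaw,st=None):
    """tool-axis normalised delta from the current pose to TCP (m) with tool-y heading 90+yaw deg"""
    from scipy.spatial.transform import Rotation as Ro
    st=st or manip.get_state(); w,a,b,c=st["ee_rot"]; R=Ro.from_quat([a,b,c,w]).as_matrix()
    cur=np.degrees(np.arctan2(-R[0,1],R[1,1]))
    print("pos",(st["position"]*1000).round(1),"yaw",cur.round(2),"tilt",R[:,2].round(4),"F",st["contact_force"].round(1),"w",round(st["width"],4),"t",round(st["clock"],1))
    d=R.T@(np.array([x,y,z])-st["position"])/.8
    print("delta",d.round(4),"twist",round(-(yaw-cur)/120,4))
E
python3 - <<'E'
from h import *
for u,v in [(147.7,253.5),(216,266.6),(166.1,178.7),(232.9,191.6)]: print((ray("top",u,v,.04)[:2]*1000).round(1))
for n,p in (("top",(249,240)),("scene",(250,232))): print((ray(n,*p,0)[:2]*1000).round(1))
# behind small plate
a=np.radians(-11.3);ux=np.array([np.cos(a),np.sin(a)])
for c,L in(((.5385,.1015),.09),((.5565,.2253),.11)):
    e=np.array(c)+ux*(L/2+.025); print(e); plan(*e,.12,-11.3)
E
```

```text
[482.1 272.3]
[447.4  90.5]
[687.4 232.3]
[651.4  49.5]
[524.6   6.6]
[523.9   6.2]
[0.60714303 0.08778377]
pos [143.7 556.3 238.5] yaw -14.48 tilt [-6.0e-04 -1.5e-03 -1.0e+00] F [-0.6 -0.6  0.3] w 0.0854 t 0.1
delta [-0.7074 -0.4219  0.1487] twist -0.0265
[0.63494917 0.20962431]
pos [143.7 556.3 238.5] yaw -14.48 tilt [-6.0e-04 -1.5e-03 -1.0e+00] F [-0.6 -0.6  0.3] w 0.0854 t 0.1
delta [-0.703  -0.2658  0.1485] twist -0.0265
```

Emit:
move_arm(deltas=[[[-0.7074,-0.4219,0.05,-0.0265,1],[-0.7074,-0.4219,0.05,-0.0265,1],[-0.7074,-0.4219,0.05,-0.0265,1],[-0.7074,-0.4219,0.05,-0.0265,1],[-0.7074,-0.4219,0.05,-0.0265,1],[-0.7074,-0.4219,0.05,-0.0265,1],[-0.7074,-0.4219,0.05,-0.0265,1],[-0.7074,-0.4219,0.05,-0.0265,1],[-0.7074,-0.4219,0.05,-0.0265,1],[-0.7074,-0.4219,0.05,-0.0265,1],[-0.7074,-0.4219,0.05,-0.0265,1],[-0.7074,-0.4219,0.05,-0.0265,1]]], squeeze=40)

```text
clock: 1.3
position: [0.566, 0.1293, 0.2024]
ee_rot: [-0.0, 0.099, 0.995, 0.0]
contact_force: [0.3, 0.3, 0.0]
width: -0.0
gripper_force: 0.0
```

```bash
python3 -c "
from h import *
plan(.607,.088,.10,-11.2)"
```

```text
pos [566.  129.3 202.4] yaw -11.33 tilt [-7.e-04  3.e-04 -1.e+00] F [0.3 0.3 0. ] w -0.0 t 1.3
delta [-0.0605 -0.0406  0.128 ] twist -0.0011
```

Emit:
move_arm(deltas=[[[-0.0605,-0.0406,0,-0.001,1],[-0.0605,-0.0406,0,-0.001,1],[-0.0605,-0.0406,0.06,-0.001,1],[-0.0605,-0.0406,0.12,-0.001,1],[-0.0605,-0.0406,0.17,-0.001,1],[-0.0605,-0.0406,0.18,-0.001,1],[-0.0605,-0.0406,0.18,-0.001,1]]])

```text
clock: 2.0
position: [0.605, 0.0901, 0.0577]
ee_rot: [-0.002, 0.097, 0.995, -0.0]
contact_force: [0.2, -0.1, 0.0]
width: -0.0003
gripper_force: 0.0
```

```bash
python3 -c "
from h import *
for n in('top','scene'): cv2.imwrite(f'pics/{n}1.png',manip.get_image(n)[:,:,::-1])
t=cv2.imread('pics/top1.png')[165:275,140:260];s=cv2.imread('pics/scene1.png')[150:250,150:280]
f=lambda i:cv2.resize(i,(400,400),interpolation=cv2.INTER_CUBIC)
cv2.imwrite('pics/c2.png',np.hstack([f(t),f(s)]))
plan(.607,.088,.05,-11.2)"
```

```text
pos [607.7  90.1  60.8] yaw -11.16 tilt [ 3.4e-03  3.0e-04 -1.0e+00] F [0.1 0.3 0.7] w -0.0003 t 2.1
delta [ 0.0004 -0.0028  0.0135] twist 0.0003
```

View pics/c2.png

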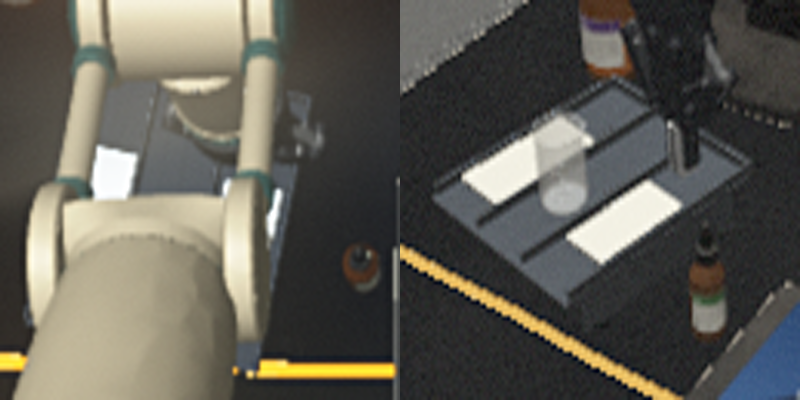

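Emit:
move_arm(deltas=[[[0,-0.002,0.01,0,1],[0,-0.002,0.01,0,1],[0.008,-0.002,0.01,0,1],[0.016,-0.002,0.01,0,1],[0.024,-0.002,0.01,0,1],[0.034,-0.002,0.01,0,1],[0.044,-0.002,0.01,0,1],[0.054,-0.002,0.01,0,1],[0.064,-0.002,0.01,0,1],[0.074,-0.002,0.01,0,1],[0.084,-0.002,0.01,0,1],[0.09,-0.002,0.01,0,1]]])

```text
clock: 3.3
position: [0.5349, 0.1023, 0.0512]
ee_rot: [0.0, 0.097, 0.995, 0.0]
contact_force: [2.4, -0.3, 2.6]
width: -0.0
gripper_force: 1.6
```

```bash
python3 -c "
from h import *
im=manip.get_image('scene')[:,:,::-1].copy();cv2.imwrite('pics/scene2.png',im)
for lo in (120,180): blobs('scene',im,190,190,265,245,.045,lo,amin=60)
plan(.607,.088,.05,-11.2)"
```

```text
scene px [205.7 214.1] c 480.6 111.1 size 95.1 52.3 ang -12.4
scene px [200.  194.7] c 539.7 180.6 size 79.0 55.2 ang 42.1
scene px [205.4 214. ] c 480.2 112.0 size 91.3 46.7 ang -12.6
pos [534.1 102.4  51.2] yaw -11.17 tilt [-2.e-04  2.e-04 -1.e+00] F [0.4 0.1 2.6] w -0.0001 t 3.4
delta [-0.0928 -0.      0.0015] twist 0.0002
```

Emit:
move_arm(deltas=[[[0.006,0,0,0,1],[0.012,0,0,0,1],[0.018,0,0,0,1],[0.0225,0,0,0,1],[0.0225,0,0,0,1],[0.01,0,0,0,1],[0.01,0,-0.03,0,1],[0.01,0,-0.08,0,1],[0.01,0,-0.13,0,1],[0.05,0,-0.15,0,0.5],[0.1,0,-0.15,0,0],[0.16,0,-0.15,0,-0.5]]])

```text
clock: 4.55
position: [0.4091, 0.127, 0.1707]
ee_rot: [-0.001, 0.098, 0.995, 0.0]
contact_force: [0.6, 0.8, 0.5]
width: 0.0433
gripper_force: 0.0
```

```bash
python3 -c "
from h import *
im=manip.get_image('scene')[:,:,::-1].copy();cv2.imwrite('pics/scene3.png',im)
for lo in (120,180): blobs('scene',im,170,195,250,245,.045,lo,amin=60)
cv2.imwrite('pics/c3.png',cv2.resize(im[150:260,150:290],(800,628)))
a=np.radians(-11.2);print(np.array([.4645,.1814])-.062*np.array([-np.sin(a),np.cos(a)]))
plan(.4351,.123,.051,-11.2)"
```

```text
scene px [198.8 217.2] c 462.8 116.7 size 95.1 53.7 ang -12.0
scene px [203.3 198.5] c 532.2 163.9 size 43.7 40.2 ang 30.5
scene px [181.1 196.2] c 506.1 221.4 size 64.2 30.3 ang -59.5
scene px [198.7 217.1] c 462.8 116.2 size 90.9 48.0 ang -13.6
scene px [181.8 196.1] c 507.7 220.4 size 56.5 28.4 ang -59.5
[0.45245747 0.12058078]
pos [397.  127.5 169. ] yaw -11.17 tilt [-1.650e-02  3.000e-04 -9.999e-01] F [-8.  -0.7 -1.4] w 0.0504 t 4.6
delta [-0.0502  0.0041  0.1467] twist 0.0002
```

```bash
python3 -c "
import cv2;cv2.imwrite('pics/c3.png',cv2.imread('pics/c3.png')[:600])"
```

```text
(no output)
```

View pics/c3.png

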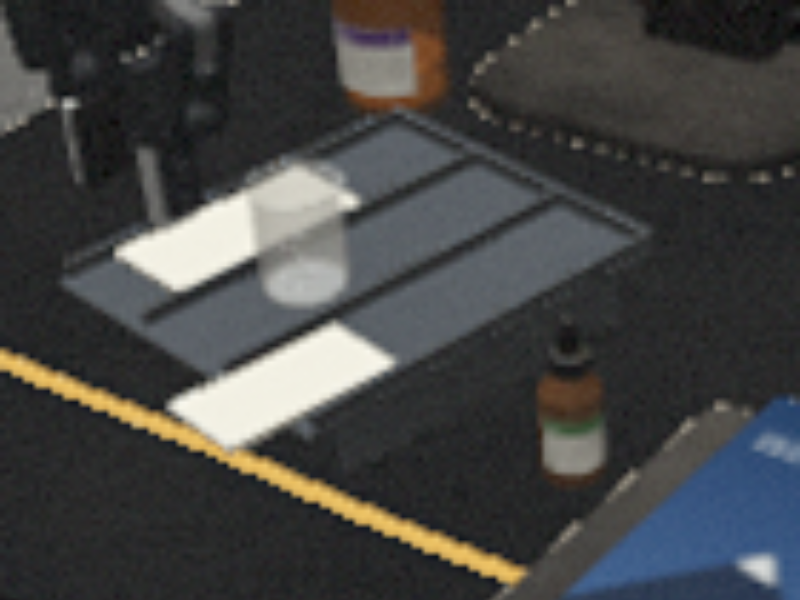

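The small plate's front end overhangs the open edge (crop 170–235, 405–445), and the plate is straight in its lane. The beaker and dropper haven't moved. Next I position the gripper over that end.

Emit:
move_arm(deltas=[[[-0.05,0.0041,0,0,-0.9],[-0.05,0.0041,0,0,-0.9],[-0.05,0.0041,0.03,0,-0.9],[-0.05,0.0041,0.06,0,-0.9],[-0.05,0.0041,0.06,0,-0.9],[-0.05,0.0041,0.06,0,-0.9]]])

```text
clock: 5.2
position: [0.4492, 0.1223, 0.1224]
ee_rot: [-0.001, 0.098, 0.995, -0.0]
contact_force: [0.9, -0.0, 0.4]
width: 0.0812
gripper_force: 0.0
```

```bash
python3 -c "
from h import *
plan(.4349,.1231,.034,-11.5)"
```

```text
pos [449.2 122.3 122.4] yaw -11.2 tilt [-2.8e-03 -1.0e-04 -1.0e+00] F [ 0.9 -0.   0.4] w 0.0812 t 5.2
delta [ 0.0174 -0.0024  0.1106] twist 0.0025
```

Emit:
move_arm(deltas=[[[0.0174,-0.0024,0,0,-0.9],[0.0174,-0.0024,0.03,0,-0.9],[0.0174,-0.0024,0.07,0,-0.9],[0.0174,-0.0024,0.1,0,-0.9],[0.0174,-0.0024,0.11,0,-0.9],[0.0174,-0.0024,0.11,0,-0.9],[0.0174,-0.0024,0.11,0,-0.9]]])

```text
clock: 5.9
position: [0.4363, 0.1235, 0.0361]
ee_rot: [0.001, 0.097, 0.995, 0.0]
contact_force: [-0.2, -0.1, 0.1]
width: 0.0809
gripper_force: 0.0
```

```bash
python3 -c "
from h import *
plan(.4349,.1231,.034,-11.5)
im=manip.get_image('scene')[:,:,::-1].copy()
cv2.imwrite('pics/c4.png',cv2.resize(im[150:260,140:280],(760,597),interpolation=cv2.INTER_CUBIC))"
```

```text
pos [436.3 123.5  36.1] yaw -11.18 tilt [ 2.1e-03  4.0e-04 -1.0e+00] F [-0.2 -0.1  0.1] w 0.0809 t 5.9
delta [ 0.0017 -0.0008  0.0026] twist 0.0027
```

View pics/c4.png

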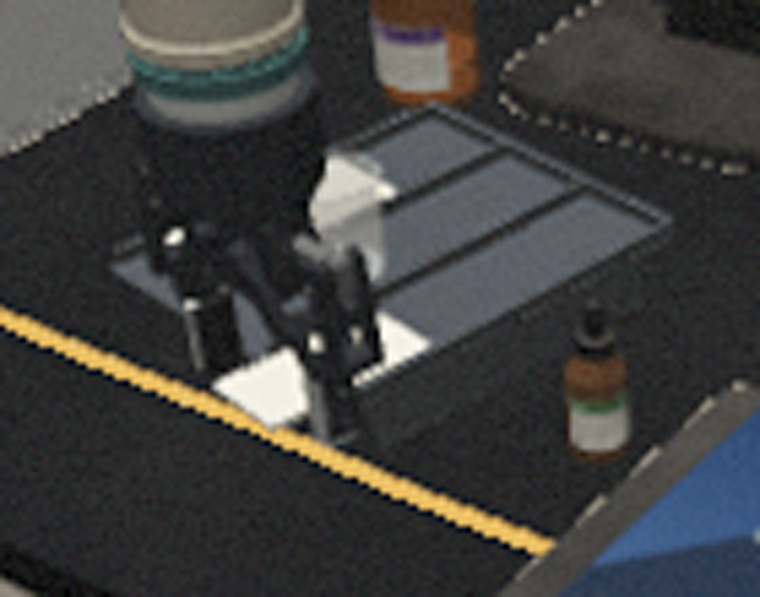

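The fingers straddle the overhanging end (near finger about (330,400), plate end about (245,400)) and sit clear of the tray edge. Closing now.

Emit:
move_arm(deltas=[[[0.001,0,0.001,0,-0.5],[0.001,0,0.001,0,-0.2],[0.001,0,0.001,0,0],[0.001,0,0.001,0,0.2],[0.001,0,0.001,0,0.5],[0.001,0,0.001,0,0.5],[0.001,0,0.001,0,0.5],[0.001,0,0.001,0,0.5]]], squeeze=60)

```text
clock: 6.75
position: [0.4351, 0.1235, 0.035]
ee_rot: [0.001, 0.097, 0.995, 0.0]
contact_force: [-2.0, -0.3, 6.9]
width: 0.0444
gripper_force: 59.8
```

Emit:
move_arm(deltas=[[[0,0,-0.01,0,0.5],[0,0,-0.03,0,0.5],[0,0,-0.06,0,0.5],[0,0,-0.1,0,0.5],[0,0,-0.14,0,0.5],[0,0,-0.14,0,0.5],[0,0,-0.14,0,0.5]]])

```text
clock: 7.45
position: [0.4349, 0.1234, 0.1468]
ee_rot: [0.001, 0.097, 0.995, 0.0]
contact_force: [-1.1, -0.0, -0.8]
width: 0.0444
gripper_force: 60.9
```

```bash
python3 -c "
from h import *
im=manip.get_image('scene')[:,:,::-1].copy();cv2.imwrite('pics/s5.png',im)
blobs('scene',im,150,100,290,245,.158,160,amin=30)
plan(.5555,-.2015,.15,12.5)"
```

```text
scene px [203.1 198.9] c 402.3 33.6 size 29.8 28.5 ang 4.4
scene px [188.8 188.4] c 426.6 102.2 size 97.7 83.6 ang -11.3
scene px [203.1 176.1] c 477.0 110.4 size 59.9 48.9 ang -10.2
scene px [215.5 133.3] c 688.1 233.7 size 33.0 31.0 ang 47.3
scene px [253.8 118.9] c 807.7 218.8 size 365.1 270.7 ang 31.5
pos [434.  123.3 145.8] yaw -11.19 tilt [-9.e-04 -1.e-04 -1.e+00] F [-0.6 -0.2 -1. ] w 0.0441 t 7.5
delta [-0.2277 -0.3688 -0.0053] twist -0.1974
```

```bash
python3 -c "
from h import *
im=cv2.imread('pics/s5.png')
a=np.radians(-11.2);ux=np.array([np.cos(a),np.sin(a)]);uy=np.array([-np.sin(a),np.cos(a)])
T=np.array([.434,.1233])
for z in(.146,.156,.166):
  for s in(-1,1): print(z,s,proj('scene',[*(T+ux*.075+uy*.023*s),z]).round(1),proj('scene',[*(T-ux*.015+uy*.023*s),z]).round(1))
c=im[130:230,150:270].copy();cv2.imwrite('pics/c5.png',cv2.resize(c,(720,600),interpolation=cv2.INTER_CUBIC))
"
```

```text
0.146 -1 [214.5 177.9] [184.  192.4]
0.146 1 [202.7 171.8] [172.3 185.6]
0.156 -1 [214.1 174.3] [183.3 188.7]
0.156 1 [202.2 168.2] [171.6 182. ]
0.166 -1 [213.6 170.6] [182.7 184.9]
0.166 1 [201.7 164.6] [170.9 178.3]
```

View pics/c5.png

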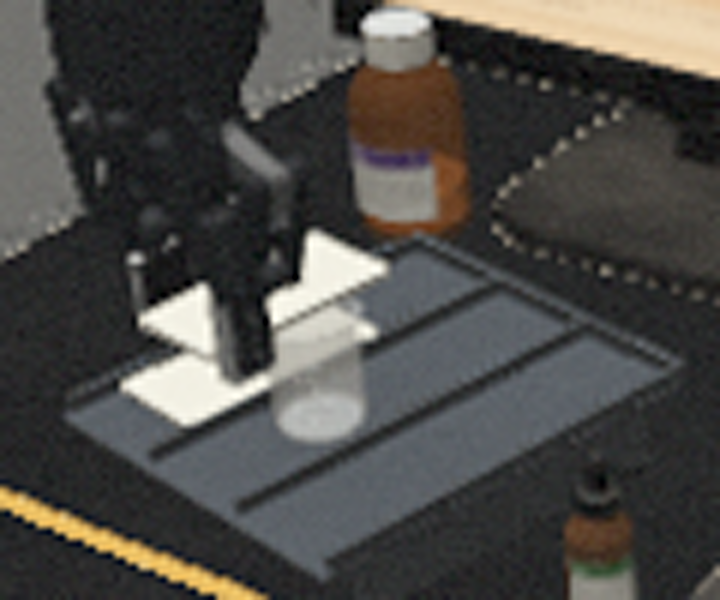

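The plate is held level; its back corners, at crop (390,268) and (315,230), match the level prediction. The second plate and the beaker haven't moved. I'll carry it to the rail.

```bash
python3 -c "
from h import *
plan(.5252,-.2082,.12,12.5)"
```

```text
pos [434.  123.3 145.8] yaw -11.19 tilt [-9.e-04 -1.e-04 -1.e+00] F [-0.6 -0.2 -1. ] w 0.0441 t 7.5
delta [-0.1922 -0.3844  0.0322] twist -0.1974
```

Emit:
move_arm(deltas=[[[-0.015,-0.03,0,-0.015,0.5],[-0.04,-0.08,0,-0.04,0.5],[-0.07,-0.13,0,-0.07,0.5],[-0.095,-0.185,0,-0.1,0.5],[-0.12,-0.24,0,-0.13,0.5],[-0.145,-0.29,0,-0.16,0.5],[-0.17,-0.34,0,-0.18,0.5],[-0.185,-0.37,0.01,-0.1974,0.5],[-0.1922,-0.3844,0.03,-0.1974,0.5],[-0.1922,-0.3844,0.03,-0.1974,0.5],[-0.1922,-0.3844,0.03,-0.1974,0.5],[-0.1922,-0.3844,0.03,-0.1974,0.5]]])

```text
clock: 8.7
position: [0.5255, -0.2069, 0.1219]
ee_rot: [-0.0, -0.109, 0.994, 0.001]
contact_force: [0.4, 0.9, -1.1]
width: 0.0442
gripper_force: 61.0
```

```bash
python3 -c "
from h import *
for n in('scene','top'): cv2.imwrite(f'pics/{n}6.png',manip.get_image(n)[:,:,::-1])
im=cv2.imread('pics/scene6.png');tp=cv2.imread('pics/top6.png')
blobs('scene',im,290,180,360,270,.130,160,amin=20)
f=lambda i:cv2.resize(i,(400,400),interpolation=cv2.INTER_CUBIC)
cv2.imwrite('pics/c6.png',np.hstack([f(im[180:270,280:370]),f(tp[180:270,280:370])]))
plan(.5252,-.2082,.035,12.5)"
```

```text
scene px [316.4 242.2] c 425.3 -237.0 size 25.9 9.8 ang 12.0
scene px [328.7 239.2] c 448.2 -253.6 size 63.5 25.8 ang 11.9
scene px [355.7 228.8] c 508.6 -281.4 size 58.0 22.1 ang 24.1
scene px [319.8 220.8] c 494.0 -207.6 size 51.3 25.7 ang -80.3
scene px [327.4 208.6] c 554.8 -200.8 size 94.2 46.3 ang 15.0
pos [ 526.  -207.1  122.6] yaw 12.57 tilt [ 4.e-04  1.e-04 -1.e+00] F [ 0.8 -0.3 -0.8] w 0.0443 t 8.8
delta [ 0.0013 -0.0012  0.1095] twist 0.0006
```

View pics/c6.png

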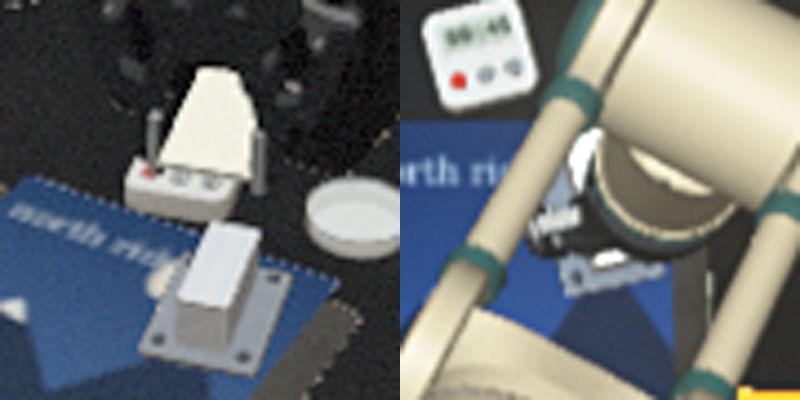

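The plate hangs level over the rail (left crop: plate at (210,125), rail top at (222,262)), and the petri dish and timer haven't moved. Lowering it.

Emit:
move_arm(deltas=[[[0.0013,-0.0015,0.03,0,0.5],[0.0013,-0.0015,0.06,0,0.5],[0.0013,-0.0015,0.085,0,0.5],[0.0013,-0.0015,0.1,0,0.5],[0.0013,-0.0015,0.104,0,0.5],[0.0013,-0.0015,0.105,0,0.5],[0.0013,-0.0015,0.106,0,0.5],[0.0013,-0.0015,0.106,0,0.5]]])

```text
clock: 9.6
position: [0.5259, -0.2098, 0.0382]
ee_rot: [0.001, -0.109, 0.994, -0.0]
contact_force: [0.5, -1.0, -0.4]
width: 0.0444
gripper_force: 61.0
```

```bash
python3 -c "
from h import *
plan(.5252,-.2082,.035,12.5)"
```

```text
pos [ 525.9 -209.8   38.2] yaw 12.51 tilt [ 1.7e-03 -8.0e-04 -1.0e+00] F [ 0.5 -1.  -0.4] w 0.0444 t 9.6
delta [0.0004 0.0021 0.004 ] twist 0.0001
```

Emit:
move_arm(deltas=[[[0,0.001,0.001,0,0.5],[0,0.001,0.002,0,0.5],[0,0.001,0.003,0,0.5],[0,0.001,0.004,0,0.5],[0,0.001,0.004,0,0.5]]])

```text
clock: 10.1
position: [0.5252, -0.2088, 0.0353]
ee_rot: [0.0, -0.109, 0.994, -0.0]
contact_force: [-2.4, 1.7, 7.5]
width: 0.0445
gripper_force: 61.7
```

```bash
python3 -c "
from h import *
plan(.5252,-.2082,.035,12.5)"
```

```text
pos [ 525.2 -208.8   35.3] yaw 12.5 tilt [ 6.e-04 -2.e-04 -1.e+00] F [-2.4  1.7  7.5] w 0.0445 t 10.1
delta [-0.0002  0.0007  0.0004] twist 0.0
```

Emit:
move_arm(deltas=[[[0,0,0,0,-0.1],[0,0,0,0,-0.2],[0,0,0,0,-0.4],[0,0,0,0,-0.6],[0,0,0,0,-0.6],[0,0,-0.02,0,-0.6],[0,0,-0.06,0,-0.6],[0,0,-0.12,0,-0.6],[0,0,-0.18,0,-0.6],[0.05,0,-0.2,0,-0.6],[0.11,0,-0.2,0,-0.6],[0.16,0,-0.2,0,-0.6]]])

```text
clock: 11.3
position: [0.3985, -0.2366, 0.1949]
ee_rot: [0.0, -0.109, 0.994, -0.001]
contact_force: [-1.0, -0.2, 0.5]
width: 0.0687
gripper_force: 0.0
```

```bash
python3 -c "
from h import *
for n in('scene','top'): cv2.imwrite(f'pics/{n}7.png',manip.get_image(n)[:,:,::-1])
im=cv2.imread('pics/scene7.png');tp=cv2.imread('pics/top7.png')
for lo in(160,200):
  blobs('scene',im,295,210,360,270,.045,lo,amin=20)
  blobs('top',tp,300,200,350,255,.045,lo,amin=20)
a=np.radians(-11.3);ux=np.array([np.cos(a),np.sin(a)])
e=np.array((.5565,.2253))+ux*(.055+.027)
plan(*e,.2,-11.3)"
```

```text
scene px [355.7 228.8] c 618.1 -237.7 size 67.3 25.6 ang 24.1
scene px [324.7 229.8] c 579.8 -182.1 size 172.9 78.7 ang 36.7
top px [310.1 223.7] c 562.6 -158.4 size 32.3 13.7 ang 10.1
top px [325.9 226.5] c 554.8 -201.5 size 93.7 50.7 ang 14.2
scene px [329.  237.8] c 552.9 -203.3 size 90.4 46.9 ang 14.3
scene px [355.5 226.9] c 622.2 -236.2 size 50.5 24.9 ang 24.1
scene px [318.8 216. ] c 618.0 -143.2 size 57.8 46.7 ang 15.5
top px [309.8 223.7] c 562.3 -157.8 size 29.2 10.4 ang 10.9
top px [326.  226.4] c 555.1 -201.7 size 92.2 48.5 ang 14.2
pos [ 395.4 -235.9  194.1] yaw 12.34 tilt [-3.5e-03  7.0e-04 -1.0e+00] F [ 0.5 -1.   0.5] w 0.0686 t 11.4
delta [-0.4138  0.4791 -0.008 ] twist 0.197
```

The small plate is on the rail, about 2 mm and 1.5° off. Now I'll go behind the large plate.

Emit:
move_arm(deltas=[[[-0.4138,0.4791,-0.008,0.197,1],[-0.4138,0.4791,-0.008,0.197,1],[-0.4138,0.4791,-0.008,0.197,1],[-0.4138,0.4791,-0.008,0.197,1],[-0.4138,0.4791,-0.008,0.197,1],[-0.4138,0.4791,-0.008,0.197,1],[-0.4138,0.4791,-0.008,0.197,1],[-0.4138,0.4791,-0.008,0.197,1],[-0.4138,0.4791,-0.008,0.197,1],[-0.4138,0.4791,-0.008,0.197,1],[-0.4138,0.4791,-0.008,0.197,1],[-0.4138,0.4791,-0.008,0.197,1]]])

```text
clock: 12.6
position: [0.6421, 0.2141, 0.1993]
ee_rot: [0.0, 0.095, 0.995, 0.001]
contact_force: [-0.3, -0.0, -0.3]
width: 0.0003
gripper_force: 0.0
```

```bash
python3 -c "
from h import *
a=np.radians(-11.3);ux=np.array([np.cos(a),np.sin(a)])
e=np.array((.5565,.2253))+ux*(.055+.027); print(e)
plan(*e,.0505,-11.3)"
```

```text
[0.6369104  0.20923242]
pos [642.1 214.1 199.3] yaw -10.9 tilt [ 9.0e-04  2.2e-03 -1.0e+00] F [-0.3 -0.  -0.3] w 0.0003 t 12.6
delta [ 0.0053 -0.0077  0.186 ] twist 0.0034
```

Emit:
move_arm(deltas=[[[0.003,-0.006,0,0.003,1],[0.003,-0.006,0,0.003,1],[0.003,-0.006,0.06,0.003,1],[0.003,-0.006,0.12,0.003,1],[0.003,-0.006,0.16,0.003,1],[0.003,-0.006,0.17,0.003,1],[0.003,-0.006,0.17,0.003,1],[0.003,-0.006,0.17,0.003,1]]])

```text
clock: 13.4
position: [0.6385, 0.2049, 0.0668]
ee_rot: [0.002, 0.101, 0.995, 0.001]
contact_force: [-0.1, -0.5, 0.3]
width: 0.0002
gripper_force: 0.0
```

```bash
python3 -c "
from h import *
plan(.6369,.2092,.0505,-11.3)"
```

```text
pos [638.5 204.9  66.8] yaw -11.54 tilt [ 3.7e-03  8.0e-04 -1.0e+00] F [-0.1 -0.5  0.3] w 0.0002 t 13.4
delta [0.0031 0.0049 0.0203] twist -0.002
```

Emit:
move_arm(deltas=[[[0.003,0.005,0.015,-0.001,1],[0.003,0.005,0.0195,-0.001,1],[0.003,0.005,0.0195,-0.001,1],[0.012,0.005,0.0195,-0.001,1],[0.02,0.005,0.0195,-0.001,1],[0.028,0.005,0.0195,-0.001,1],[0.038,0.005,0.0195,-0.001,1],[0.048,0.005,0.0195,-0.001,1],[0.058,0.005,0.0195,-0.001,1],[0.068,0.005,0.0195,-0.001,1],[0.078,0.005,0.0195,-0.001,1],[0.084,0.005,0.0195,-0.001,1]]])

```text
clock: 14.6
position: [0.5712, 0.2227, 0.0491]
ee_rot: [0.0, 0.099, 0.995, 0.0]
contact_force: [1.8, -0.9, 1.2]
width: -0.0002
gripper_force: 0.5
```

```bash
python3 -c "
from h import *
im=manip.get_image('scene')[:,:,::-1].copy();cv2.imwrite('pics/scene8.png',im)
for lo in (160,200): blobs('scene',im,140,160,230,245,.045,lo,amin=40)
plan(.607,.088,.05,-11.2)
a=np.radians(-11.3);ux=np.array([np.cos(a),np.sin(a)]);uy=np.array([-ux[1],ux[0]])
E=np.array([.4645,.1814]);print((manip.get_state()['position'][:2]-E)@ux,(manip.get_state()['position'][:2]-E)@uy)
for al in(-.055,.055):
  for s in(-1,1): print(proj('scene',[*(E+uy*(.062+s*.027)+ux*(.025+al)),.045]).round(1))"
```

```text
scene px [203.2 198.9] c 532.6 163.3 size 36.4 34.8 ang 5.3
scene px [175.7 196.8] c 505.3 233.1 size 112.4 57.4 ang -11.7
scene px [174.9 197. ] c 504.8 233.1 size 109.6 54.3 ang -11.7
pos [570.4 222.8  49. ] yaw -11.36 tilt [-1.e-03  1.e-04 -1.e+00] F [ 0.1 -0.4  0.2] w -0.0002 t 14.7
delta [-0.078  -0.1562 -0.0012] twist -0.0013
0.09577933305831242 0.06132685153074607
[162.7 208.9]
[151.1 201.4]
[197.  192.3]
[185.1 185.6]
```

Emit:
move_arm(deltas=[[[0.006,0,0,0,1],[0.012,0,0,0,1],[0.018,0,0,0,1],[0.0237,0,0,0,1],[0.0237,0,0,0,1],[0.01,0,0,0,1],[0.01,0,-0.03,0,1],[0.01,0,-0.08,0,1],[0.01,0,-0.13,0,1],[0.05,0,-0.14,0,0.5],[0.1,0,-0.14,0,-0.4],[0.16,0,-0.14,0,-1]]])

```text
clock: 15.85
position: [0.4475, 0.2479, 0.1615]
ee_rot: [0.001, 0.1, 0.995, 0.001]
contact_force: [-1.3, 0.6, 0.2]
width: 0.0435
gripper_force: 0.0
```

Emit:
move_arm(deltas=[[[0,0,0,0,-1],[0,0,0,0,-1],[0,0,0,0,-1]]])

```text
clock: 16.15
position: [0.4483, 0.2479, 0.1613]
ee_rot: [0.001, 0.099, 0.995, 0.0]
contact_force: [-0.1, 0.1, 0.0]
width: 0.0849
gripper_force: 0.0
```

```bash
python3 -c "
from h import *
im=manip.get_image('scene')[:,:,::-1].copy();cv2.imwrite('pics/scene9.png',im)
for lo in (160,200): blobs('scene',im,140,160,230,245,.045,lo,amin=40)
a=np.radians(-11.3);ux=np.array([np.cos(a),np.sin(a)]);uy=np.array([-ux[1],ux[0]])
E=np.array([.4645,.1814])
for n in (.011,):
  for al in(-.055,.055):
    for s in(-1,1): print(proj('scene',[*(E+uy*(.062+s*.027)+ux*(n+al)),.045]).round(1))
T=E+uy*.062-ux*.024;print(T);plan(*T,.035,-11.3)"
```

```text
scene px [203.1 198.9] c 532.8 163.4 size 35.8 34.8 ang 10.2
scene px [169.8 199.7] c 486.1 237.5 size 112.2 58.1 ang -11.4
scene px [169.6 199.8] c 485.9 237.6 size 109.6 55.3 ang -11.5
[158.1 211.1]
[146.5 203.5]
[192.8 194.3]
[181.  187.5]
[0.45311391 0.24690082]
pos [448.3 247.8 161.1] yaw -11.41 tilt [ 1.6e-03  4.0e-04 -1.0e+00] F [-0.2  0.2 -0.4] w 0.0853 t 16.2
delta [-0.0058 -0.      0.1577] twist -0.0009
```

Emit:
move_arm(deltas=[[[-0.0058,-0.001,0.04,0,-1],[-0.0058,-0.001,0.09,0,-1],[-0.0058,-0.001,0.13,0,-1],[-0.0058,-0.001,0.15,0,-1],[-0.0058,-0.001,0.157,0,-1],[-0.0058,-0.001,0.157,0,-1],[-0.0058,-0.001,0.157,0,-1]]])

```text
clock: 16.9
position: [0.4523, 0.2463, 0.036]
ee_rot: [0.001, 0.099, 0.995, 0.0]
contact_force: [0.8, 0.5, 0.4]
width: 0.0854
gripper_force: 0.0
```

```bash
python3 -c "
from h import *
plan(.4531,.2465,.035,-11.3)
im=manip.get_image('scene')[:,:,::-1].copy()
cv2.imwrite('pics/c10.png',cv2.resize(im[150:250,110:240],(780,600),interpolation=cv2.INTER_CUBIC))"
```

```text
pos [452.3 246.3  36. ] yaw -11.4 tilt [ 1.8e-03  7.0e-04 -1.0e+00] F [0.8 0.5 0.4] w 0.0854 t 16.9
delta [-0.0009  0.0005  0.0013] twist -0.0009
```

View pics/c10.png

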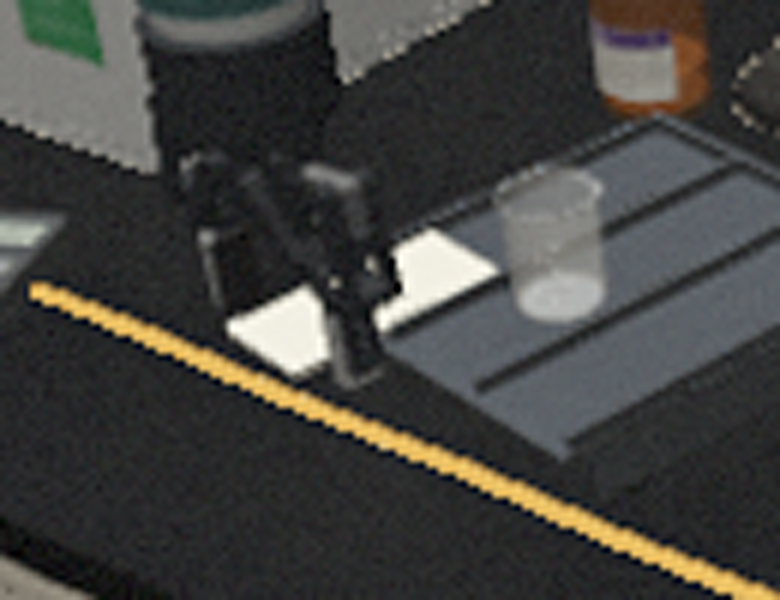

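The fingers straddle the large plate's overhanging end (plate end (260,345), near finger (355,340)), in front of the tray edge. Grip and lift.

Emit:
move_arm(deltas=[[[0,0,0.001,0,-0.6],[0,0,0.001,0,-0.4],[0,0,0.001,0,-0.2],[0,0,0.001,0,0],[0,0,0.001,0,0.4],[0,0,0.001,0,0.4],[0,0,0.001,0,0.4],[0,0,0.001,0,0.4]]], squeeze=70)

```text
clock: 17.75
position: [0.4512, 0.2463, 0.0356]
ee_rot: [0.001, 0.099, 0.995, 0.0]
contact_force: [-0.6, -0.1, 5.7]
width: 0.0518
gripper_force: 71.6
```

Emit:
move_arm(deltas=[[[0,0,-0.01,0,0.4],[0,0,-0.03,0,0.4],[0,0,-0.06,0,0.4],[0,0,-0.1,0,0.4],[0,0,-0.14,0,0.4],[0,0,-0.15,0,0.4],[0,0,-0.15,0,0.4],[0,0,-0.15,0,0.4]]])

```text
clock: 18.55
position: [0.4498, 0.2457, 0.1535]
ee_rot: [-0.001, 0.099, 0.995, -0.0]
contact_force: [0.3, 0.1, -2.0]
width: 0.0517
gripper_force: 72.9
```

```bash
python3 -c "
from h import *
im=manip.get_image('scene')[:,:,::-1].copy();cv2.imwrite('pics/s11.png',im)
s=manip.get_state();T=s['position'];print(T)
a=np.radians(-11.3);ux=np.array([np.cos(a),np.sin(a),0]);uy=np.array([-ux[1],ux[0],0])
for al in(-.020,.09):
    for k in(-1,1): print(proj('scene',T+ux*al+uy*k*.027+[0,0,.010]).round(1))
g=im.min(2);m=(g>160).astype(np.uint8)
for c in cv2.findContours(m,0,1)[0]:
  x,y,w,h=cv2.boundingRect(c)
  if cv2.contourArea(c)>60 and 120<x<230 and 120<y<220: print(cv2.approxPolyDP(c,2,True)[:,0].tolist())
a=np.radians(13.3);R=np.array([np.cos(a),np.sin(a)])
t=np.array([.555,-.202])-.035*R;print(t);plan(*t,.13,13.3)"
```

```text
[0.44963623 0.24557292 0.15305305]
[148.8 171.4]
[136.8 164.4]
[186.2 155.9]
[173.9 149.7]
[[152, 171], [150, 161], [139, 166]]
[[186, 156], [174, 150], [166, 154], [161, 165], [165, 166]]
[ 0.52093874 -0.21005174]
pos [449.6 245.6 153.1] yaw -11.38 tilt [-0.003  -0.0011 -1.    ] F [ 0.9  0.1 -0.6] w 0.0519 t 18.6
delta [-0.1998 -0.5407  0.0292] twist -0.2056
```

Emit:
move_arm(deltas=[[[-0.015,-0.03,0,-0.015,0.4],[-0.03,-0.08,0,-0.04,0.4],[-0.05,-0.135,0,-0.06,0.4],[-0.07,-0.19,0,-0.08,0.4],[-0.09,-0.245,0,-0.1,0.4],[-0.11,-0.3,0,-0.12,0.4],[-0.13,-0.355,0,-0.14,0.4],[-0.15,-0.41,0,-0.16,0.4],[-0.17,-0.46,0,-0.18,0.4],[-0.19,-0.51,0,-0.2,0.4],[-0.1998,-0.535,0.01,-0.2056,0.4],[-0.1998,-0.5407,0.02,-0.2056,0.4]]])

```text
clock: 19.8
position: [0.5222, -0.2122, 0.1364]
ee_rot: [-0.001, -0.114, 0.993, 0.0]
contact_force: [0.2, -0.8, -0.4]
width: 0.0518
gripper_force: 73.0
```

Emit:
move_arm(deltas=[[[0,0,0,0,0.4],[0,0,0,0,0.4],[0,0,0,0,0.4]]])

```text
clock: 20.1
position: [0.5219, -0.208, 0.1384]
ee_rot: [-0.0, -0.116, 0.993, 0.0]
contact_force: [-0.1, -0.0, -0.9]
width: 0.052
gripper_force: 73.0
```

```bash
python3 -c "
from h import *
im=manip.get_image('scene')[:,:,::-1].copy();cv2.imwrite('pics/s12.png',im)
s=manip.get_state();T=s['position']
for lo in(160,200):blobs('scene',im,290,165,360,235,T[2]+.01,lo,amin=60)
cv2.imwrite('pics/c12.png',cv2.resize(im[170:270,280:380],(600,600),interpolation=cv2.INTER_CUBIC))
plan(.5209,-.21005,.0405,13.3)"
```

```text
scene px [355.1 227.5] c 486.7 -290.1 size 50.3 21.4 ang 24.1
scene px [325.7 224.5] c 466.5 -232.8 size 89.2 56.9 ang 49.5
scene px [327.3 203. ] c 550.0 -202.9 size 104.9 54.5 ang 15.3
scene px [331.2 230.8] c 450.7 -257.5 size 38.2 31.9 ang -74.9
scene px [355.6 226.7] c 487.8 -290.0 size 42.0 20.6 ang 24.1
scene px [320.7 219.1] c 477.5 -218.4 size 47.6 31.0 ang -72.7
scene px [327.3 202.8] c 550.2 -202.4 size 101.9 52.4 ang 15.8
pos [ 522.1 -208.2  138.7] yaw 13.38 tilt [-0.e+00  4.e-04 -1.e+00] F [ 0.3 -0.2 -0.7] w 0.0519 t 20.1
delta [ 0.0021 -0.0019  0.1228] twist 0.0007
```

View pics/c12.png

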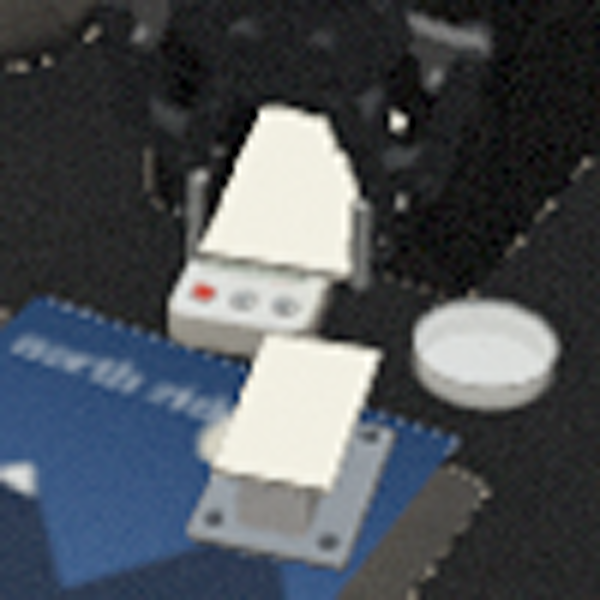

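The large plate hangs level above the small one, which lies flat on the rail; the front edges are near (275,263) and (270,482) in the crop. The petri dish and timer are untouched. One check of the lateral alignment before lowering.

```bash
python3 -c "
from h import *
f=lambda u,v,z: ray('scene',280+u/6-.4,170+v/6-.4,z)[:2]*1000
for n,z,a,b,L in(('L',.1487,(200,252),(350,272),55),('S',.045,(215,475),(325,490),45)):
  A,B=f(*a,z),f(*b,z);d=A-B;th=np.arctan2(-d[0],d[1]);m=(A+B)/2
  print(n,A.round(1),B.round(1),np.linalg.norm(d).round(1),'yaw',np.degrees(th).round(1),'centre',(m+L*np.array([np.cos(th),np.sin(th)])).round(1),(m+L*np.array([np.cos(.232),np.sin(.232)])).round(1))
"
```

```text
L [ 493.3 -191.5] [ 509.1 -242.7] 53.6 yaw 17.1 centre [ 553.8 -200.9] [ 554.7 -204.5]
S [ 500.1 -196.5] [ 513.3 -236.1] 41.8 yaw 18.5 centre [ 549.4 -202. ] [ 550.5 -205.9]
```

Emit:
move_arm(deltas=[[[0.003,-0.0017,0.03,0,0.4],[0.003,-0.0017,0.06,0,0.4],[0.003,-0.0017,0.09,0,0.4],[0.003,-0.0017,0.108,0,0.4],[0.003,-0.0017,0.113,0,0.4],[0.003,-0.0017,0.116,0,0.4],[0.003,-0.0017,0.118,0,0.4],[0.003,-0.0017,0.118,0,0.4],[0.003,-0.0017,0.118,0,0.4]]])

```text
clock: 21.05
position: [0.5207, -0.2116, 0.0449]
ee_rot: [0.001, -0.116, 0.993, -0.0]
contact_force: [0.7, -0.8, -0.5]
width: 0.0517
gripper_force: 73.0
```

```bash
python3 -c "
from h import *
plan(.520,-.2097,.0405,13.3)"
```

```text
pos [ 520.7 -211.6   44.9] yaw 13.3 tilt [ 1.4e-03 -7.0e-04 -1.0e+00] F [ 0.7 -0.8 -0.5] w 0.0517 t 21.1
delta [0.0003 0.0025 0.0055] twist 0.0
```

Emit:
move_arm(deltas=[[[0.0003,0.001,0.002,0,0.4],[0.0003,0.001,0.003,0,0.4],[0.0003,0.001,0.004,0,0.4],[0.0003,0.001,0.005,0,0.4],[0.0003,0.001,0.005,0,0.4]]])

```text
clock: 21.55
position: [0.5197, -0.2107, 0.0411]
ee_rot: [0.0, -0.116, 0.993, -0.0]
contact_force: [-2.9, 1.3, 6.7]
width: 0.0515
gripper_force: 73.7
```

```bash
python3 -c "
from h import *
plan(.520,-.2097,.0405,13.3)"
```

```text
pos [ 519.7 -210.7   41.1] yaw 13.29 tilt [ 2.e-04 -0.e+00 -1.e+00] F [-2.9  1.3  6.7] w 0.0515 t 21.6
delta [-0.0006  0.0011  0.0008] twist -0.0
```

Contact at the expected height. Release, lift and back away.

Emit:
move_arm(deltas=[[[0,0,0,0,-0.3],[0,0,0,0,-0.4],[0,0,0,0,-0.6],[0,0,0,0,-0.8],[0,0,0,0,-0.8],[0,0,-0.02,0,-0.8],[0,0,-0.06,0,-0.8],[0,0,-0.12,0,-0.8],[0,0,-0.18,0,-0.8],[0.05,0,-0.2,0,-0.8],[0.11,0,-0.2,0,-0.8],[0.17,0,-0.2,0,-0.8]]])

```text
clock: 22.75
position: [0.3865, -0.2423, 0.2009]
ee_rot: [0.001, -0.117, 0.993, -0.001]
contact_force: [-0.3, -0.4, -0.4]
width: 0.0769
gripper_force: 0.0
```

Emit:
move_arm(deltas=[[[0.03,0,0,0,-0.8],[0.03,0,0,0,-0.8],[0.03,0,0,0,-0.8]]])

```text
clock: 23.05
position: [0.3644, -0.2478, 0.2004]
ee_rot: [0.001, -0.115, 0.993, -0.0]
contact_force: [1.1, 0.0, 0.3]
width: 0.077
gripper_force: 0.0
```

```bash
python3 -c "
from h import *
im=manip.get_image('scene')[:,:,::-1].copy();tp=manip.get_image('top')[:,:,::-1].copy()
for lo in(160,200):
  blobs('scene',im,300,222,345,270,.05,lo,amin=60)
  blobs('top',tp,300,200,350,255,.05,lo,amin=60)
f=lambda i:cv2.resize(i,(400,400),interpolation=cv2.INTER_CUBIC)
cv2.imwrite('pics/c13.png',np.hstack([f(im[190:270,290:370]),f(tp[170:270,270:370])]))
plan(.5,-.2,.2,0)"
```

```text
scene px [326.8 233.8] c 548.7 -191.6 size 112.4 88.5 ang 19.6
top px [326.  225.5] c 556.6 -200.7 size 112.9 57.8 ang 15.3
scene px [327.3 233.9] c 550.5 -190.0 size 109.7 82.0 ang 15.3
top px [326.  225.5] c 556.7 -201.0 size 111.6 55.6 ang 15.3
pos [ 365.2 -247.7  200.2] yaw 13.32 tilt [ 1.2e-03 -2.0e-04 -1.0e+00] F [-0.2  0.6 -0.7] w 0.0772 t 23.1
delta [-0.1776  0.0192  0.0005] twist 0.111
```

View pics/c13.png

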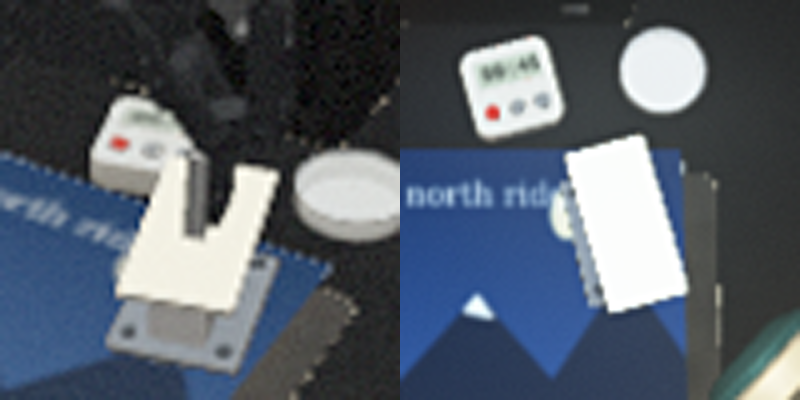

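The large plate lies flat and centred: it measures (556.7, -200.9) mm in the top view against (557.0, -200.4) mm for the rail. It is within about 1° of the small plate. The petri dish and timer haven't moved, and the arm is clear.

```bash
python3 -c "
from rig import manip
print(manip.sign_off())"
```

```text
the job is handed in; nothing more can be done
None
```

Job handed in at about 23 s: the small plate is on the rail within about 2 mm and 1.5–2°, and the large one lies flat on top, within about 1 mm and 3° of the rail and roughly parallel to the small one; nothing else appeared to move.

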